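Stow the glue stick, bring the tape round and steady the carousel

ROBOT

A 7-joint arm with a two-finger parallel gripper is mounted at the origin on a cart in front of the work surface, level with it; the furniture and walls round the work are solid. World frame = base frame: x ahead of the robot, y to its left, z up, the work surface at z = 0. Lengths are in mm, angles in rad, forces in N, time in s.
With the tool pointing down it reaches from about 425 to 875 mm from the base axis. Payload 8.4 kg.
Tool frame: the origin (TCP) lies on the centre line of the jaws, within the pads' length; the fingertips stand 11 mm ahead of it and the grasp point (between the pads) lies 8 mm behind it; z points along the fingers, y is the line along which they close (so a half turn about z gives the same grasp; the last joint's range is limited). The gripper opens to 85 mm and grips with 20 to 120 N. Pads are 22 mm wide; open, the fingers measure 114 mm over their backs; the gripper's body (76 mm by 85 mm) begins 54 mm behind the grasp point. The pads swing forward as they close: fully open they stand 13 mm farther back than shut.
Start: joints at [-1.209, 0.333, 0.04, 1.465, -0.013, 1.343, -0.059], TCP at [289.029, 582.174, 242.308] pointing down, gripper open.
Joint ranges: [-2.58, 2.58], [-0.38, 2.09], [-1.3, 1.39], [0.25, 2.4], [-1.5, 4.64], [0.08, 2.09], [-2.65, 2.65]. Speed limits (rad/s): [2.22, 2.22, 2.79, 2.79, 3.14, 3.14, 3.14].

INTERFACE

Orientations are given as a unit quaternion [x, y, z, w].
In Python, from workcell import robot gives the robot as it stands.
- The arm moves only by the shell command python3 -m inch 'ROWS' [OPENING]. ROWS is JSON, a list of rows, each an object with "slide": the shift along the tool's x, y, z each as a share of 25 cm, from -1 to 1, a list of three; "roll": the turn about the tool's z as a share of 0.5 rad, from -1 to 1. In form: [{"slide": [x, y, z], "roll": roll}, ...]. A call has 1 to 20 rows; each row is the pose to reach, as a shift and turn from the pose commanded when the call began, along the tool's axes at that moment; what a row does not reach only later rows make up. A row lasts 1/10 s, in which the tool goes at most 50 mm and 8.59 degrees, less where a joint would pass 70% of its speed; a pose out of reach is approached as far as the arm can. A call with a number of a shift or a turn outside -1 to 1 is refused whole. A call with a gripper value outside its range is refused whole. OPENING is the closure, from 0 (fully open) to 1 (shut), set as the call begins (- or left out, the last holds). The fingers move at their own pace and stop on an object; the grip force is fixed at half the most. Time passes only in rows, so rows that repeat a pose let the fingers close. It gives the time, the measured TCP pose, the force, the opening and the grip force at its end, in the units of the state.
- robot.observe(): the state, without advancing time (a new reading comes with each control period).
- robot.get_image(name): name is "scene" or "top"; returns the picture (480x640x3 uint8, blue, green, red); there is no depth.
- robot.camera_params(name): a dict with "K" (3x3 intrinsics, pixels), "k1" (the pictures are not rectified: a ray, as slopes to the right and down, at radius r is drawn at 1 + k1 r^2 times it, then the intrinsics apply), "R" (3x3) and "t" (3): a world point X has camera coordinates R X + t. Camera axes: x right, y down, z forward; pixel columns grow to the right and rows downward; lengths in mm; the calibration is good to about 2 mm. A picture is of the moment at which its call begins. camera_params takes no time and is no camera call.
- robot.finish_job(): hands the job in; it is judged then, once.
The state is a dict: "clock": time; "joints": joint angles; "joint_velocities": joint speeds; "joint_efforts": joint torques, N m; "eef_pos": TCP position; "tool_rot": TCP orientation; "wrist_force": force on the tool from outside, world axes, zero at the start; "torque": the same for the moment, N m; "grip_width": opening from 0.0 (shut) to 1.0 (fully open); "gripper_force": force on a finger pad.
Only numpy, scipy, OpenCV 4.12 (cv2) and the standard library are available. Lean on these libraries where they do the work, as an engineer would, in place of code of your own. Each camera call takes 0.05 s, during which the arm holds its last target. There are 200 camera calls.

TASK

I am done with the glue and need tape next: lay the standing glue stick on its side in the two V-notched boards (the cradle) of the desk carousel and let go of it, then gently turn the carousel until the cutter of its tape dispenser faces straight to the front edge of the desk, on the robot's side. The carousel turns freely, so finish gripping it firmly with the gripper and keep holding it still there, the glue stick still lying in its cradle, so that I can tear off a strip. Leave the mug, stapler, scissors and index cards where they are.

Things in the scene. Friction and masses are not known exactly. Their poses are not given: they have to be found in the camera images.
- carousel_base: round black foot of the desk carousel, 176 mm across, 16 mm high, fixed to the desk; origin on the desk at the carousel's upright turning axis; axes as the world's (-x points to the robot and the desk's front edge). The deck above it turns without stops either way on a bearing with light friction (0.03 N m) and stays where it is left
- carousel: turning wooden deck, 260 mm across, top 30 mm above the desk; origin on the desk at the turning axis. Its axes turn with it: tape dispenser on its -x side, cradle -y, low tray with note pad +x (50 mm high), bin of small things +y (64 mm high), handle over the centre. The dispenser faces front when its x axis points along world +x; at the start it is 0.9 to 2.2 rad clockwise from there
- cradle_seat (a point): where the glue stick's centre lies in the cradle: 80 mm from the turning axis, 68 mm above the desk; axes as carousel. The stick lies level along x. The cradle is two wooden boards across x, 8 mm thick, 46 mm wide, centred 31 mm either side, each with a 90 degree V notch, outer corners 71 mm above the desk; on a 4 mm plate; 54 mm free between them, 34 mm from this point down to the plate
- handle_grip (a point): middle of the carrying handle, on the turning axis 140 mm above the desk; axes as carousel. A level wooden bar with flat upright sides, 16 mm thick, 24 mm high, 80 mm long along the deck's x axis, on two 6 mm steel uprights 30 mm either side of the middle; free all round and the highest part of the carousel (152 mm)
- tape_cutter (a point): toothed edge of the small black tape dispenser's cutter, pointing outwards, 120 mm from the turning axis on the deck's -x side, 75 mm above the desk; axes as carousel. The dispenser is 34 mm wide and 103 mm high over the desk
- glue_stick: glue stick, a plain cylinder 25 mm across and 95 mm long, about 40 g, standing upright on the desk to the left of the carousel; origin at the centre of its foot, z along the stick to its cap. It may lie in the cradle either way round
- glue_mid (a point): centre of the glue stick, 47.5 mm above its foot on its axis; axes as glue_stick
- mug: beige mug, 90 mm across, 94 mm high, handle to one side; bystander, loose; origin centre of its underside
- stapler: stapler, 38x151x52 mm; bystander, loose; origin centre of its underside
- scissors: scissors lying flat, 87x199x9 mm; bystander, loose; origin centre of its underside
- cards: banded stack of index cards, 78x126x20 mm; bystander, loose; origin centre of its underside

How it is judged (in metres and radians):
On the way, in this order (a step that is already met when the one before it is completed fails the run):
1. the glue stick lies on its side in the cradle and has been let go (x of glue_mid in the frame of cradle_seat between -0.02 and 0.02 m and y of glue_mid in the frame of cradle_seat between -0.006 and 0.006 m and z of glue_mid in the frame of cradle_seat between -0.006 and 0.006 m and angle between the z axis of glue_stick and the x axis of carousel, either way round below 0.12 rad and contact force between the fingers and glue_stick below 0.2 N), for 0.3 s.
2. the carousel is turned so that the tape cutter faces the front edge of the desk, and is held still (all of step 1 and angle between the x axis of carousel and the x axis of carousel_base, either way round below 0.14 rad and x of tape_cutter in the frame of carousel_base below -0.05 m and contact force between the fingers and carousel above 3 N and angular speed of carousel below 0.08 rad/s), for 0.3 s.
At the end, for the whole second after the job is handed in: Glue stick in the cradle (centre within 20 mm along, 6 mm across and in height; axis within 7 degrees), not touched by the fingers; tape cutter faces the front edge of the desk within 8 degrees; the fingers hold the carousel with more than 3 N and it is still (under 0.08 rad/s) (all of step 2); the arm keeps its last pose, push and grip.
It fails at once if the carousel is spun (faster than 4 rad/s) (angular speed of carousel above 4 rad/s).
It fails at once if the mug is pushed more than 25 mm from its place (distance of mug from where it was at the start of the episode above 0.025 m).
It fails at once if the stapler is pushed more than 25 mm from its place (distance of stapler from where it was at the start of the episode above 0.025 m).
It fails at once if the scissors is pushed more than 25 mm from its place (distance of scissors from where it was at the start of the episode above 0.025 m).
It fails at once if the stack of index cards is pushed more than 25 mm from its place (distance of cards from where it was at the start of the episode above 0.025 m).
It also fails if it takes over 54 s, if anything falls off the work surface, if the arm or the gripper's body presses on something with over 40 N, if the wrist force passes 120 N, or if a joint passes its speed limit or range.

## Working session

There is one attempt and no reset: what is moved stays moved. The work goes in short steps, Python scripts to look and compute and a shell command to move; the robot and the scene stay as the last step left them, time stands still between calls to the robot, and variables do not carry over. Pictures are saved under pics/ and viewed, at most 10 in all, crops included, and the job is handed in when it is done.

```bash
mkdir -p pics; ls; python3 - <<'E'
from workcell import robot
import cv2,json
for n in("scene","top"):
    cv2.imwrite(f"pics/{n}0.png",robot.get_image(n)); print(n,robot.camera_params(n))
s=robot.observe();print(s)
E
```

```text
pics
scene {'K': array([[571.80427278,   0.        , 319.03829049],
       [  0.        , 571.80427278, 234.71816952],
       [  0.        ,   0.        ,   1.        ]]), 'k1': -0.18327712952936923, 'R': array([[-0.69250617, -0.72140981, -0.00175969],
       [-0.40320387,  0.38906969, -0.82828221],
       [ 0.59821555, -0.57288103, -0.56030838]]), 't': array([ 374.70311976,  270.9644556 , 1393.25598248])}
top {'K': array([[487.82168461,   0.        , 322.86183386],
       [  0.        , 487.82168461, 235.64992809],
       [  0.        ,   0.        ,   1.        ]]), 'k1': -0.08780173554475444, 'R': array([[-0.42240964, -0.90638901, -0.00539034],
       [-0.85893075,  0.40217763, -0.31700334],
       [ 0.28949622, -0.12927533, -0.9484091 ]]), 't': array([ 284.81070758,  427.75565366, 1389.23558952])}
{'clock': 0.1, 'joints': array([-1.20919626,  0.33384734,  0.03985211,  1.46618031, -0.01341461,
        1.34330635, -0.0584707 ]), 'joint_velocities': array([ 1.06957122e-04, -1.93041885e-03, -2.21129424e-04, -3.23060340e-03,
        7.03396657e-05,  6.07499099e-04,  9.11010063e-05]), 'joint_efforts': array([ 3.92944799e-03, -6.60005593e+01,  1.37024503e+00, -4.06471288e+01,
        1.69695960e-02,  8.95526464e-03,  3.41042437e-05]), 'eef_pos': array([288.8603116 , 581.84317593, 241.50654241]), 'tool_rot': array([ 2.28352123e-01,  9.73578329e-01, -7.26195385e-04, -1.30565955e-04]), 'wrist_force': array([ 0.02758628,  0.27535633, -0.01243074]), 'torque': array([-0.00171785, -0.01414591,  0.02791686]), 'gripper_force': 0.0, 'grip_width': 0.9990907189168644}
```

View pics/top0.png

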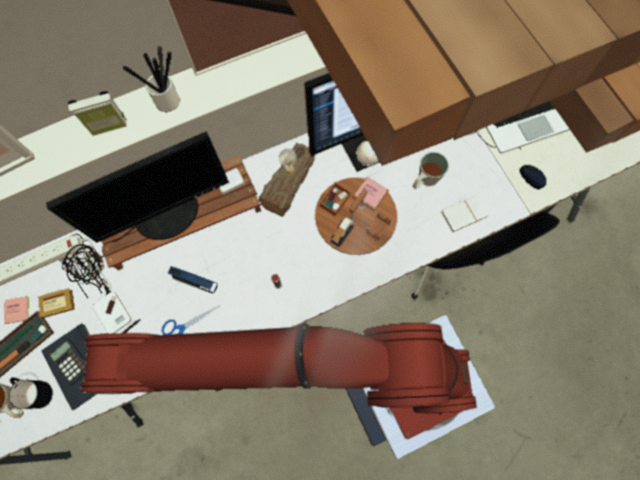

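View pics/scene0.png

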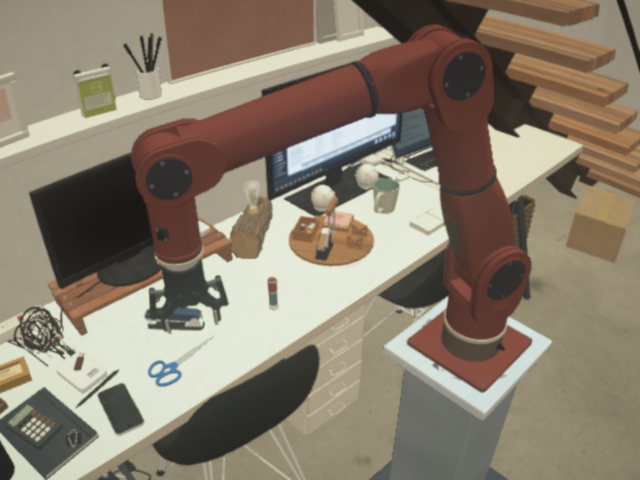

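The top view shows the glue stick at about (277,281). The carousel is centred near (356,215), with the dispenser at (343,232), the pad at (372,190) and the cradle at about (378,225). In the scene view the glue is at (272,293). Next I'll zoom in.

```bash
cat > h.py <<'E'
import cv2,numpy as np
from workcell import robot
def ray(n,uv):
    c=robot.camera_params(n);K=c["K"];R=np.array(c["R"]);t=np.array(c["t"])
    d=np.array([(uv[0]-K[0,2])/K[0,0],(uv[1]-K[1,2])/K[1,1]]);u=d.copy()
    for _ in range(20): u=d/(1+c["k1"]*(u@u))
    return -R.T@t, R.T@np.array([u[0],u[1],1])
def plane(n,uv,z):
    o,d=ray(n,uv);return o+d*(z-o[2])/d[2]
def proj(n,X):
    c=robot.camera_params(n);p=c["R"]@np.array(X)+c["t"];u=p[:2]/p[2];u=u*(1+c["k1"]*(u@u))
    return c["K"][:2,:2]@u+c["K"][:2,2]
def tri(a,b):
    A=[];B=[]
    for o,d in(ray("top",a),ray("scene",b)):
        d=d/np.linalg.norm(d);P=np.eye(3)-np.outer(d,d);A.append(P);B.append(P@o)
    return np.linalg.solve(sum(A),sum(B))
E
python3 - <<'E'
from h import *
a=cv2.imread("pics/top0.png")[165:295,260:420];b=cv2.imread("pics/scene0.png")[180:320,250:390]
cv2.imwrite("pics/topc.png",cv2.resize(a,(800,650))[:600] if 0 else cv2.resize(a,None,fx=4.6,fy=4.6,interpolation=cv2.INTER_CUBIC))
cv2.imwrite("pics/scenec.png",cv2.resize(b,None,fx=4.2,fy=4.2,interpolation=cv2.INTER_CUBIC))
E
```

```text
(no output)
```

View pics/topc.png

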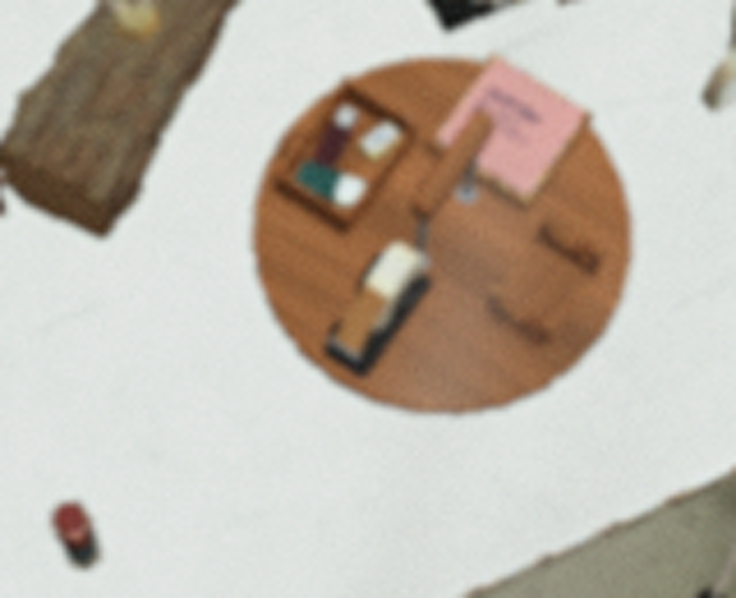

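View pics/scenec.png

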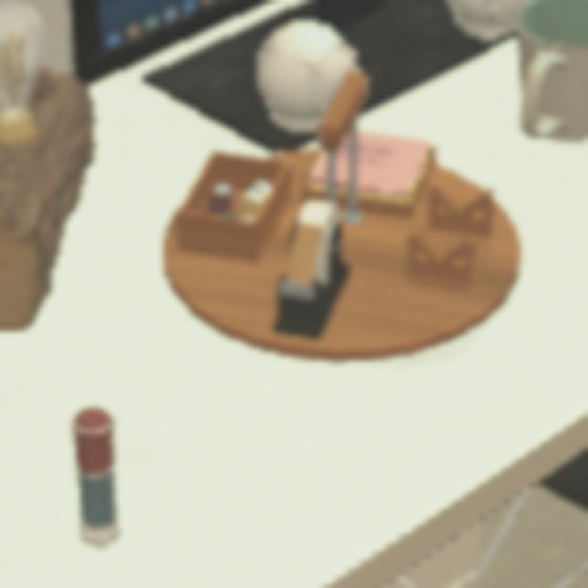

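The crops are clear: the handle bar in the top crop runs from (418,212) near the dispenser to (490,112) over the pad. The glue cap is at (72,518), and the cradle boards are at (568,248) and (519,320).

```bash
python3 - <<'E'
from h import *
np.set_printoptions(precision=1,suppress=True)
im=cv2.imread("pics/top0.png");hsv=cv2.cvtColor(im,cv2.COLOR_BGR2HSV)
m=((hsv[...,1]>70)*255).astype(np.uint8);w=np.zeros_like(m);w[172:262,312:402]=255;m&=w
c=max(cv2.findContours(m,0,1)[0],key=cv2.contourArea);c=cv2.convexHull(c)[:,0].astype(float)
P=np.array([plane("top",p,28)[:2] for p in c])
from scipy.optimize import least_squares
f=least_squares(lambda q:np.hypot(*(P-q[:2]).T)-q[2],[600,0,130],loss="soft_l1");print("deck",f.x)
T=lambda x,y:(260+x/4.6-.4,165+y/4.6-.4)
S=lambda x,y:(250+x/4.2-.4,180+y/4.2-.4)
a,b=plane("top",T(418,214),150),plane("top",T(490,114),150)
print("handle",a,b,(a+b)/2,np.linalg.norm(a-b),np.arctan2(*(b-a)[1::-1]))
d=[plane("top",T(*p),70) for p in((568,246),(518,318))];print("boards",d,np.arctan2(*(d[0]-d[1])[1::-1]))
print("boards scene",[plane("scene",S(*p),62) for p in((461,212),(442,262))])
# cap, foot
print("glue cap top",plane("top",T(71,518),95),"scene",plane("scene",S(94,418),95),"foot",plane("scene",S(100,535),0),plane("top",T(84,556),0))
s=robot.observe();print(s["eef_pos"],s["tool_rot"])
from scipy.spatial.transform import Rotation as R
print(R.from_quat(s["tool_rot"]).as_matrix())
E
```

```text
deck [540.5 -51.2 127.7]
handle [517.5 -15.2 150. ] [559.2 -86.4 150. ] [538.3 -50.8 150. ] 82.5667596463206 -1.0404566317486845
boards [array([ 481.7, -112.1,   70. ]), array([451. , -59.6,  70. ])] -1.041414463717896
boards scene [array([ 477.2, -105.6,   62. ]), array([443.9, -50.4,  62. ])]
glue cap top [444.9 257.4  95. ] scene [445.  258.7  95. ] foot [446.2 259.    0. ] [442.7 259.2   0. ]
[288.9 581.8 241.5] [ 0.2  1.  -0.  -0. ]
[[-0.9  0.4 -0. ]
 [ 0.4  0.9 -0. ]
 [-0.  -0.  -1. ]]
```

Both views agree. The deck is centred at (540,-51) with yaw −1.04, and the glue stands at (445,259). The tool can't tilt, so I'll tip the stick over by pushing near its top with half-closed fingers along −tool x, then pick it up lying down.

```bash
python3 -m inch '[{"slide":[-0.2,-0.18,0],"roll":0},{"slide":[-0.4,-0.36,0],"roll":0},{"slide":[-0.55,-0.5,0],"roll":0},{"slide":[-0.7,-0.65,0],"roll":0},{"slide":[-0.85,-0.8,0.1],"roll":0},{"slide":[-0.95,-0.88,0.2],"roll":0},{"slide":[-0.956,-0.88,0.35],"roll":0},{"slide":[-0.956,-0.88,0.5],"roll":0},{"slide":[-0.956,-0.88,0.62],"roll":0},{"slide":[-0.956,-0.88,0.62],"roll":0},{"slide":[-0.956,-0.88,0.62],"roll":0},{"slide":[-0.956,-0.88,0.62],"roll":0}]' 0.82
python3 - <<'E'
from h import *
s=robot.observe();print(s["eef_pos"],s["tool_rot"],s["grip_width"])
a=robot.get_image("top")[165:345,220:420];b=robot.get_image("scene")[180:330,220:380]
cv2.imwrite("pics/p1.png",np.hstack([cv2.resize(a,(400,360)),cv2.resize(b,(384,360))]))
E
```

```text
clock: 1.3
eef_pos: [406.2, 279.9, 89.2]
tool_rot: [0.228, 0.974, 0.001, 0.001]
wrist_force: [0.2, 0.0, 0.5]
grip_width: 0.184
gripper_force: 0.0
[406.16506053 279.94785122  89.21223538] [2.28135284e-01 9.73628525e-01 1.11069693e-03 7.44392914e-04] 0.18447458045748544
```

View pics/p1.png

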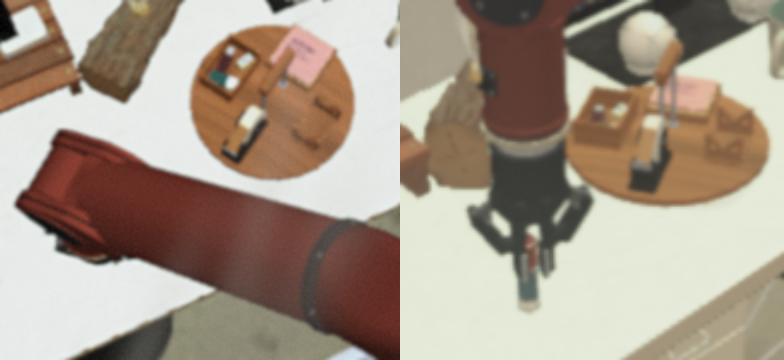

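The half-open fingers are just behind the stick (red cap seen between them at about (530,250)). I'll push slowly to tip it.

```bash
python3 -m inch '[{"slide":[-0.04,0,0],"roll":0},{"slide":[-0.07,0,0],"roll":0},{"slide":[-0.09,0,0],"roll":0},{"slide":[-0.11,0,0],"roll":0},{"slide":[-0.13,0,0],"roll":0},{"slide":[-0.15,0,0],"roll":0},{"slide":[-0.17,0,0],"roll":0},{"slide":[-0.19,0,0],"roll":0},{"slide":[-0.21,0,0],"roll":0},{"slide":[-0.22,0,0],"roll":0},{"slide":[-0.22,0,0],"roll":0},{"slide":[-0.22,0,0],"roll":0},{"slide":[-0.22,0,0],"roll":0},{"slide":[-0.22,0,0],"roll":0},{"slide":[-0.22,0,-0.3],"roll":0},{"slide":[-0.22,0,-0.6],"roll":0},{"slide":[-0.22,0,-0.6],"roll":0},{"slide":[-0.22,0,-0.6],"roll":0}]'
python3 - <<'E'
from h import *
b=robot.get_image("scene");cv2.imwrite("pics/s2.png",b)
cv2.imwrite("pics/p2.png",cv2.resize(b[200:340,200:360],None,fx=4.2,fy=4.2,interpolation=cv2.INTER_CUBIC))
E
```

```text
clock: 3.2
eef_pos: [457.2, 256.1, 244.6]
tool_rot: [0.228, 0.974, 0.004, 0.003]
wrist_force: [0.2, 0.1, -0.0]
grip_width: 0.182
gripper_force: 0.0
```

View pics/p2.png

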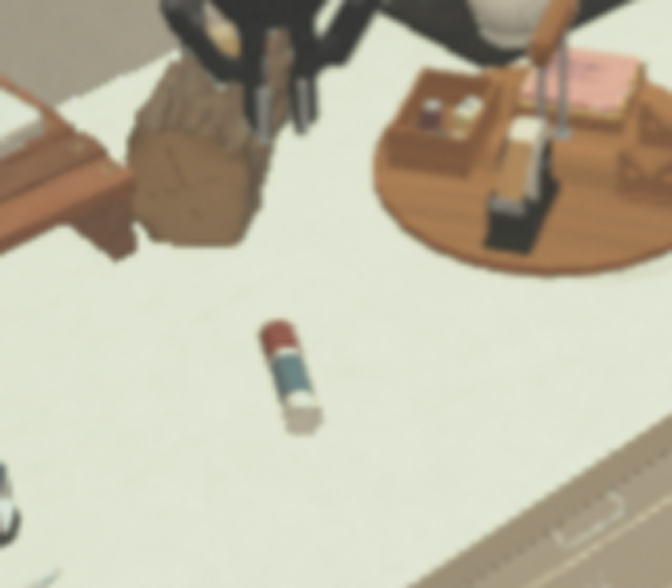

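The stick lies flat on the desk, with the cap at crop (277,325) and the foot face at (303,418).

```bash
python3 - <<'E'
from h import *
np.set_printoptions(precision=1,suppress=True)
S=lambda x,y:(200+x/4.2-.4,200+y/4.2-.4)
a=plane("scene",S(277,321),25);f=plane("scene",S(303,418),12.5)
print(a,f,np.linalg.norm((a-f)[:2]),np.arctan2(*(a-f)[1::-1]))
c=f+(a-f)/np.linalg.norm((a-f)[:2])*47.5;c[2]=12.5
for z in(12.5,):print("axis by centre", c, (proj("scene",c)-[200,200]+.4)*4.2)
# side edges midpoints
m=[(plane("scene",S(*p),z)) for p,z in(((262,340),12),((296,335),12),((286,408),12),((322,405),12))];print((m[0]+m[1])/2,(m[2]+m[3])/2)
s=robot.observe();print(s["eef_pos"])
from scipy.spatial.transform import Rotation as R
M=R.from_quat(s["tool_rot"]).as_matrix();yaw=np.arctan2(M[1,0],M[0,0]);print(M,yaw, M.T@(c-s["eef_pos"])/250)
E
```

```text
[537.9 208.6  25. ] [462.2 250.5  12.5] 86.52939138532129 -0.5057449854311467
axis by centre [503.7 227.5  12.5] [289. 372.]
[536.6 208.9  12. ] [470.9 242.4  12. ]
[456.  255.5 241.1]
[[-0.9  0.4  0. ]
 [ 0.4  0.9  0. ]
 [-0.   0.  -1. ]] 2.680918897746729 [-0.2 -0.   0.9]
```

```bash
python3 -m inch '[{"slide":[-0.1,-0.01,0],"roll":0},{"slide":[-0.217,-0.01,0.15],"roll":0},{"slide":[-0.217,-0.01,0.33],"roll":0},{"slide":[-0.217,-0.01,0.5],"roll":0},{"slide":[-0.217,-0.01,0.66],"roll":0},{"slide":[-0.217,-0.01,0.78],"roll":0},{"slide":[-0.217,-0.01,0.85],"roll":0},{"slide":[-0.217,-0.01,0.885],"roll":0},{"slide":[-0.217,-0.01,0.885],"roll":0},{"slide":[-0.217,-0.01,0.885],"roll":0},{"slide":[-0.217,-0.01,0.885],"roll":0},{"slide":[-0.217,-0.01,0.885],"roll":0}]' 0
python3 - <<'E'
from h import *
s=robot.observe();print(s["eef_pos"],s["grip_width"])
E
```

```text
clock: 4.45
eef_pos: [502.6, 228.4, 17.1]
tool_rot: [0.228, 0.974, 0.001, 0.001]
wrist_force: [0.1, 0.0, 0.1]
grip_width: 1.001
gripper_force: 0.0
[502.60451806 228.40548679  17.10420673] 1.0009851884168335
```

Close, then lift.

```bash
python3 -m inch '[{"slide":[0,0,0.005],"roll":0},{"slide":[0,0,0.005],"roll":0},{"slide":[0,0,0.005],"roll":0},{"slide":[0,0,0.005],"roll":0},{"slide":[0,0,0.005],"roll":0},{"slide":[0,0,0.005],"roll":0},{"slide":[0,0,0.005],"roll":0},{"slide":[0,0,0.005],"roll":0},{"slide":[0,0,0.005],"roll":0},{"slide":[0,0,0.005],"roll":0}]' 1
python3 -m inch '[{"slide":[0,0,-0.05],"roll":0},{"slide":[0,0,-0.15],"roll":0},{"slide":[0,0,-0.3],"roll":0},{"slide":[0,0,-0.45],"roll":0},{"slide":[0,0,-0.6],"roll":0},{"slide":[0,0,-0.7],"roll":0},{"slide":[0,0,-0.7],"roll":0},{"slide":[0,0,-0.7],"roll":0},{"slide":[0,0,-0.7],"roll":0},{"slide":[0,0,-0.7],"roll":0}]'
python3 - <<'E'
from h import *
s=robot.observe();print(s["eef_pos"],s["tool_rot"],s["grip_width"],s["gripper_force"])
b=robot.get_image("scene")
cv2.imwrite("pics/p3.png",cv2.resize(b[130:280,200:400],None,fx=4,fy=4,interpolation=cv2.INTER_CUBIC))
E
```

```text
clock: 5.45
eef_pos: [502.2, 228.2, 15.1]
tool_rot: [0.228, 0.974, 0.0, 0.0]
wrist_force: [-1.4, -0.2, 5.1]
grip_width: 0.265
gripper_force: 58.6
clock: 6.45
eef_pos: [501.4, 227.7, 188.6]
tool_rot: [0.228, 0.974, -0.001, -0.001]
wrist_force: [0.1, 0.3, -1.1]
grip_width: 0.269
gripper_force: 58.6
[501.35601702 227.66054843 188.64135446] [ 2.28384605e-01  9.73570362e-01 -8.32597133e-04 -7.27587284e-04] 0.2690067542405605 58.593610525131226
```

View pics/p3.png

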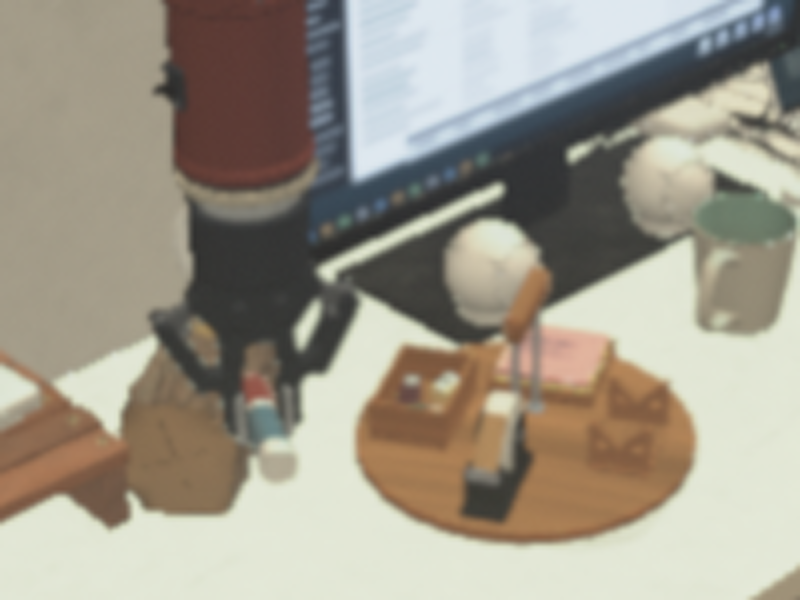

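The stick is gripped lengthwise, foot face at (278,462). The near cradle board's corners are at (590,428) and (655,435), with its V bottom at (622,460). I'll check these against the model projection and compute the move.

```bash
python3 - <<'E'
from h import *
from scipy.spatial.transform import Rotation as R
np.set_printoptions(precision=3,suppress=True)
C=np.array([540,-51]);th=-1.04;D=np.array([[np.cos(th),-np.sin(th)],[np.sin(th),np.cos(th)]])
px=lambda p:(proj("scene",p)-[200,130]+.4)*4
for x in(-35,27):
  for y,z in((-57,71),(-103,71),(-80,50.3)): print(x,y,px([*(C+D@[x,y]),z]))
s=robot.observe();e=s["eef_pos"];M=R.from_quat(s["tool_rot"]).as_matrix()
for sl in(0,):
  for k in(47.5,-47.5): print("stick end",px(e+M@[k,0,1]))
print("handle ends",[px([*(C+D@[k,0]),140]) for k in(-40,40)])
seat=C+D@[0,-80];y=np.arctan2(M[1,0],M[0,0]);print(seat,y,"turn",(-1.04+np.pi)-y,"d",(M.T@(np.array([*seat,100])-e)/250))
E
```

```text
-35 -57 [591.404 423.308]
-35 -103 [653.178 432.901]
-35 -80 [621.253 451.484]
27 -57 [610.553 378.619]
27 -103 [670.619 387.688]
27 -80 [639.47  406.158]
stick end [280.056 464.235]
stick end [246.66  384.651]
handle ends [array([514.713, 335.2  ]), array([542.533, 280.372])]
[471.008 -91.498] 2.6806810141019146 turn -0.5790883605121215 d [-0.459 -1.197  0.357]
```

```bash
python3 -m inch '[{"slide":[-0.05,-0.1,0],"roll":0.15},{"slide":[-0.1,-0.25,0],"roll":0.35},{"slide":[-0.17,-0.4,0],"roll":0.55},{"slide":[-0.23,-0.55,0],"roll":0.75},{"slide":[-0.3,-0.7,0],"roll":0.9},{"slide":[-0.36,-0.85,0],"roll":1},{"slide":[-0.4,-1,0],"roll":1},{"slide":[-0.4,-1,0],"roll":1},{"slide":[-0.4,-1,0],"roll":1},{"slide":[-0.4,-1,0],"roll":1}]'
cat > d.py <<'E'
from h import *
import sys
from scipy.spatial.transform import Rotation as R
np.set_printoptions(precision=4,suppress=True)
t=np.array([float(v) for v in sys.argv[1:4]]);yaw=float(sys.argv[4])
s=robot.observe();e=s["eef_pos"];M=R.from_quat(s["tool_rot"]).as_matrix();y=np.arctan2(M[1,0],M[0,0])
print(e,"slide",M.T@(t-e)/250,"roll",-((yaw-y+np.pi)%(2*np.pi)-np.pi)/.5,"j7",s["joints"][6],"grip",s["grip_width"],s["gripper_force"])
E
python3 d.py 471 -92 100 2.1016
```

```text
clock: 7.5
eef_pos: [480.4, -39.2, 189.5]
tool_rot: [0.462, 0.887, -0.0, -0.0]
wrist_force: [0.1, 0.3, -0.0]
grip_width: 0.268
gripper_force: 58.5
[480.4493 -39.2231 189.5208] slide [-0.1513 -0.152   0.3581] roll 0.1611127304946951 j7 0.6129757155043437 grip 0.2683337869125775 58.53524923324585
```

```bash
python3 -m inch '[{"slide":[-0.08,-0.08,0],"roll":0.16},{"slide":[-0.15,-0.15,0],"roll":0.16},{"slide":[-0.15,-0.15,0.1],"roll":0.16},{"slide":[-0.15,-0.15,0.2],"roll":0.16},{"slide":[-0.15,-0.15,0.3],"roll":0.16},{"slide":[-0.15,-0.15,0.38],"roll":0.16},{"slide":[-0.15,-0.15,0.38],"roll":0.16},{"slide":[-0.15,-0.15,0.38],"roll":0.16},{"slide":[-0.15,-0.15,0.38],"roll":0.16}]'
python3 d.py 471 -92 70.5 2.1016
python3 - <<'E'
from h import *
b=robot.get_image("scene")
cv2.imwrite("pics/p4.png",cv2.resize(b[150:270,280:420],None,fx=5,fy=5,interpolation=cv2.INTER_CUBIC))
E
```

```text
clock: 8.4
eef_pos: [472.0, -92.5, 95.9]
tool_rot: [0.497, 0.868, 0.0, 0.001]
wrist_force: [0.5, -0.0, -0.7]
grip_width: 0.267
gripper_force: 58.6
[471.9801 -92.5079  95.9269] slide [ 0.0038 -0.0025  0.1017] roll -0.0013626542086564442 j7 0.7229194152232892 grip 0.26659644847555275 58.59379470348358
```

View pics/p4.png

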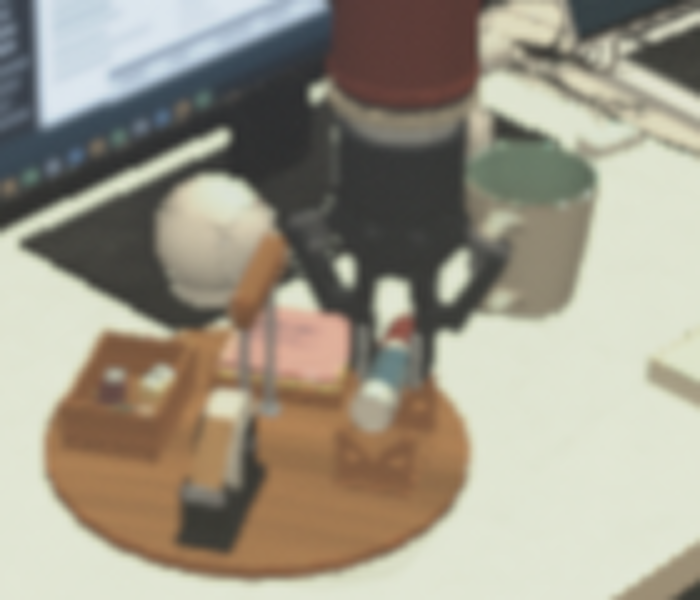

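The stick hangs directly above the cradle: foot at (373,408), near V bottom at (375,468). I'll lower it.

```bash
python3 -m inch '[{"slide":[0.003,0,0.03],"roll":0},{"slide":[0.003,0,0.055],"roll":0},{"slide":[0.003,0,0.075],"roll":0},{"slide":[0.003,0,0.09],"roll":0},{"slide":[0.003,0,0.098],"roll":0},{"slide":[0.003,0,0.1],"roll":0},{"slide":[0.003,0,0.1],"roll":0},{"slide":[0.003,0,0.1],"roll":0}]'
python3 d.py 471 -92 70.5 2.1016
```

```text
clock: 9.25
eef_pos: [471.9, -91.4, 70.8]
tool_rot: [0.497, 0.868, 0.001, 0.001]
wrist_force: [-2.2, 2.5, 12.9]
grip_width: 0.269
gripper_force: 59.7
[471.9017 -91.4406  70.7631] slide [-0.0001 -0.0042  0.001 ] roll 0.00036629431649970456 j7 0.7512167878919315 grip 0.2691566843157257 59.661449790000916
```

Seated: 13 N contact. Release with a partial opening, then rise.

```bash
python3 -m inch '[{"slide":[0,0,-0.004],"roll":0},{"slide":[0,0,-0.004],"roll":0},{"slide":[0,0,-0.004],"roll":0},{"slide":[0,0,-0.004],"roll":0},{"slide":[0,0,-0.004],"roll":0},{"slide":[0,0,-0.004],"roll":0}]' 0.45
python3 -m inch '[{"slide":[0,0,-0.03],"roll":0},{"slide":[0,0,-0.1],"roll":0},{"slide":[0,0,-0.2],"roll":0},{"slide":[0,0,-0.35],"roll":0},{"slide":[0,0,-0.5],"roll":0},{"slide":[0,0,-0.5],"roll":0},{"slide":[0,0,-0.5],"roll":0},{"slide":[0,0,-0.5],"roll":0}]'
python3 - <<'E'
from h import *
b=robot.get_image("scene")
cv2.imwrite("pics/p5.png",cv2.resize(b[150:270,280:420],None,fx=5,fy=5,interpolation=cv2.INTER_CUBIC))
E
python3 d.py 540 -51 195 2.1016
```

```text
clock: 9.85
eef_pos: [470.7, -92.0, 70.7]
tool_rot: [0.497, 0.868, -0.0, -0.0]
wrist_force: [-0.5, 0.1, 0.1]
grip_width: 0.554
gripper_force: 0.0
clock: 10.65
eef_pos: [470.2, -91.9, 195.2]
tool_rot: [0.497, 0.868, -0.0, -0.0]
wrist_force: [-0.0, -0.7, -0.4]
grip_width: 0.55
gripper_force: 0.0
[470.0865 -91.9047 194.8944] slide [-0.0002  0.324  -0.0009] roll -0.0018745489547304928 j7 0.6352544922153838 grip 0.5515840738140134 0.0
```

View pics/p5.png

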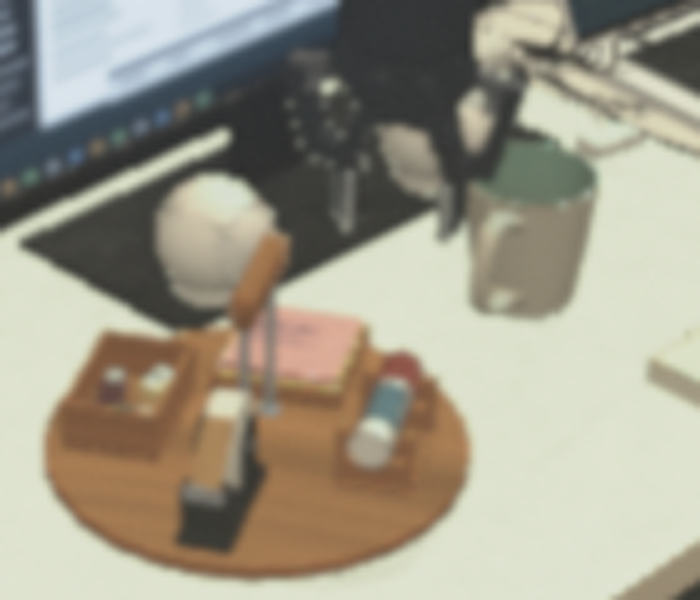

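The stick lies in both notches (foot at (372,448), cap at (402,368)). Next I'll check its offset and move over the handle, then down.

```bash
python3 - <<'E'
from h import *
C=np.array([540,-51]);th=-1.04;D=np.array([[np.cos(th),-np.sin(th)],[np.sin(th),np.cos(th)]])
for x in(-47.5,47.5):print((proj("scene",[*(C+D@[x,-80]),68])-[280,150]+.4)*5)
E
python3 -m inch '[{"slide":[0,0.12,0],"roll":0},{"slide":[0,0.24,0],"roll":0},{"slide":[0,0.324,0],"roll":0},{"slide":[0,0.324,0.05],"roll":0},{"slide":[0,0.324,0.12],"roll":0},{"slide":[0,0.324,0.19],"roll":0},{"slide":[0,0.324,0.24],"roll":0},{"slide":[0,0.324,0.248],"roll":0},{"slide":[0,0.324,0.248],"roll":0},{"slide":[0,0.324,0.248],"roll":0},{"slide":[0,0.324,0.248],"roll":0}]'
python3 d.py 540 -51 132 2.1016
```

```text
[372.80765458 451.1308433 ]
[407.70994896 365.23250003]
clock: 11.8
eef_pos: [541.1, -51.1, 134.6]
tool_rot: [0.497, 0.868, 0.0, 0.001]
wrist_force: [-0.4, -0.0, -0.1]
grip_width: 0.549
gripper_force: 0.0
[541.1084 -51.058  134.586 ] slide [ 0.0024 -0.0037  0.0103] roll -0.0016501817881771075 j7 0.6683293006733716 grip 0.548594003265721 0.0
```

```bash
python3 -m inch '[{"slide":[0,0,0],"roll":0},{"slide":[0,0,0],"roll":0},{"slide":[0,0,0],"roll":0},{"slide":[0,0,0],"roll":0},{"slide":[0,0,0],"roll":0},{"slide":[0,0,0],"roll":0},{"slide":[0,0,0],"roll":0},{"slide":[0,0,0],"roll":0}]' 1
python3 d.py 540 -51 132 3.14159
```

```text
clock: 12.6
eef_pos: [541.2, -50.7, 134.4]
tool_rot: [0.497, 0.868, 0.0, 0.0]
wrist_force: [1.0, 1.9, 6.3]
grip_width: 0.175
gripper_force: 61.3
[541.2234 -50.7483 134.3502] slide [ 0.0016 -0.0047  0.0094] roll -2.081097928218119 j7 0.6684138875231983 grip 0.17488391788596314 61.314464807510376
```

```bash
python3 -m inch '[{"slide":[0,0,0],"roll":-0.03},{"slide":[0,0,0],"roll":-0.1},{"slide":[0,0,0],"roll":-0.2},{"slide":[0,0,0],"roll":-0.3},{"slide":[0,0,0],"roll":-0.4},{"slide":[0,0,0],"roll":-0.5},{"slide":[0,0,0],"roll":-0.6},{"slide":[0,0,0],"roll":-0.7},{"slide":[0,0,0],"roll":-0.78},{"slide":[0,0,0],"roll":-0.83},{"slide":[0,0,0],"roll":-0.85},{"slide":[0,0,0],"roll":-0.85}]'
python3 d.py 540 -51 132 3.14159
```

```text
clock: 13.8
eef_pos: [541.7, -50.4, 134.4]
tool_rot: [0.303, 0.953, 0.001, 0.001]
wrist_force: [3.8, 2.9, 2.7]
grip_width: 0.173
gripper_force: 61.1
[541.6532 -50.3628 134.3504] slide [ 0.0039 -0.0059  0.0094] roll -1.2298849048946128 j7 1.0794049402966805 grip 0.1732487578833461 61.07090950012207
```

```bash
python3 -m inch '[{"slide":[0,0,0],"roll":-0.03},{"slide":[0,0,0],"roll":-0.1},{"slide":[0,0,0],"roll":-0.2},{"slide":[0,0,0],"roll":-0.3},{"slide":[0,0,0],"roll":-0.4},{"slide":[0,0,0],"roll":-0.5},{"slide":[0,0,0],"roll":-0.57},{"slide":[0,0,0],"roll":-0.61},{"slide":[0,0,0],"roll":-0.62},{"slide":[0,0,0],"roll":-0.62}]'
python3 -m inch '[{"slide":[0,0,0],"roll":-0.03},{"slide":[0,0,0],"roll":-0.1},{"slide":[0,0,0],"roll":-0.2},{"slide":[0,0,0],"roll":-0.3},{"slide":[0,0,0],"roll":-0.4},{"slide":[0,0,0],"roll":-0.5},{"slide":[0,0,0],"roll":-0.57},{"slide":[0,0,0],"roll":-0.6},{"slide":[0,0,0],"roll":-0.61},{"slide":[0,0,0],"roll":-0.61},{"slide":[0,0,0],"roll":-0.61},{"slide":[0,0,0],"roll":-0.61},{"slide":[0,0,0],"roll":-0.61},{"slide":[0,0,0],"roll":-0.61},{"slide":[0,0,0],"roll":-0.61}]'
python3 d.py 540 -51 132 3.14159
python3 - <<'E'
from h import *
a=robot.get_image("top");b=robot.get_image("scene")
cv2.imwrite("pics/p6.png",np.hstack([cv2.resize(a[165:265,305:405],(400,400),interpolation=2),cv2.resize(b[165:265,280:380],(400,400),interpolation=2)]))
E
```

```text
clock: 14.8
eef_pos: [541.9, -50.0, 134.4]
tool_rot: [0.152, 0.988, 0.001, 0.001]
wrist_force: [5.4, 4.3, 3.2]
grip_width: 0.178
gripper_force: 61.0
clock: 16.3
eef_pos: [541.9, -49.6, 134.4]
tool_rot: [-0.0, 1.0, 0.001, 0.001]
wrist_force: [5.0, 4.8, 3.1]
grip_width: 0.175
gripper_force: 61.0
[541.9309 -49.5642 134.3543] slide [ 0.0078 -0.0058  0.0094] roll 0.0008082570448628701 j7 1.675743448238998 grip 0.17461881801143275 60.95003128051758
```

View pics/p6.png

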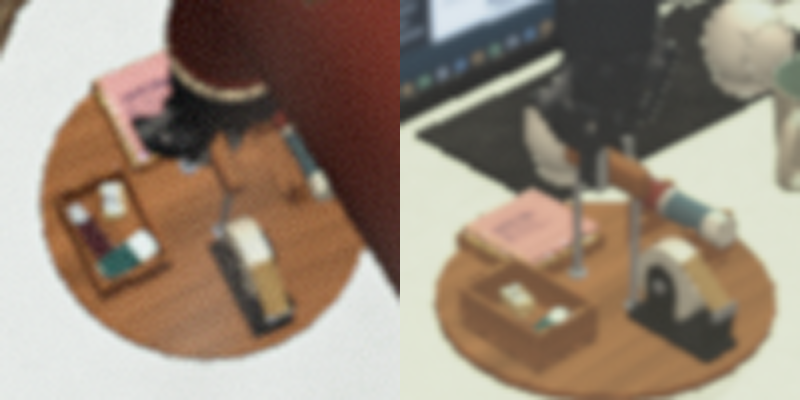

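The dispenser now points toward the robot and the stick is still in the cradle. I'll check the angle numerically from the dispenser base line and the bin.

```bash
python3 - <<'E'
from h import *
T=lambda x,y:(305+x/4-.4,165+y/4-.4)
q=lambda n,o,X:(proj(n,X)-o+.4)*4
# bin long top edges (z=64), should be along world x; pad/near edges
for p1,p2,z in(((105,297),(60,190),64),((172,258),(125,172),64)):
    a,b=plane("top",T(*p1),z),plane("top",T(*p2),z);print(a,b,"yaw",np.arctan2(b[1]-a[1],b[0]-a[0]))
print("cutter top/scene px",q("top",[305,165],[420,-51,75]),q("scene",[280,165],[420,-51,75])+[400,0])
print("glue ends scene",[q("scene",[280,165],[540+k,-131,68])+[400,0] for k in(-47.5,47.5)])
E
```

```text
[490.71177017  58.72392983  64.        ] [583.04981153  53.12063155  64.        ] yaw -0.06060812607249038
[ 4.97269764e+02 -3.07054309e-01  6.40000000e+01] [575.33567626   1.79158677  64.        ] yaw 0.026876464935823022
cutter top/scene px [279.55933861 314.81987402] [726.50392854 307.99572825]
glue ends scene [array([727.3427445, 234.2371251]), array([637.6128067, 186.5397876])]
```

```bash
python3 -c "
from workcell import robot
print(robot.finish_job())"
```

```text
the job is handed in; nothing more can be done
None
```

I laid the glue stick in the cradle, turned the carousel until the tape cutter faced the desk's front edge (within about 1–3° by the camera), and handed the job in with the gripper still holding the handle at about 61 N; the hand-in call returned no verdict.

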